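# Take the red leather punch out of its block and stand it on the cutting pad

## Task

Lift the red-sleeved punch straight up out of its pocket in the wooden block and stand it upright on the white cutting pad, with its foot inside the black circle. Set it down rather than dropping it, let go, and leave the blue and green punches in their pockets.

Things in the scene. Friction and masses are not known exactly. Their poses are not given: they have to be found in the camera images.
- red_punch_grip (a point): red punch, about 0.2 kg, 100 mm tall: steel foot (d 36, h 38 mm), red sleeve (d 18, h 56) above it, steel stub (d 12, h 6) on top. The point is the sleeve's middle, 66 mm above the punch's underside; z points up the punch, yaw is arbitrary. At the start its foot is sunk flush in a pocket of the wooden block, so only the sleeve (48 to 104 mm above the bench) and stub stand out.
- blue_punch_grip (a point): blue punch, like the red one but with a blue sleeve; same point on it. It stands in another pocket. The dark wooden block (270 x 80 x 48 mm, fixed, turned up to 20 degrees) has a row of three round pockets along its long middle line, 85 mm apart, each 38 mm wide and 38 mm deep, its floor 10 mm above the bench. Any punch may be in any pocket.
- green_punch_grip (a point): green punch, like the red one but with a green sleeve; same point on it. It stands in the third pocket of the wooden block.
- pad_centre (a point): a white plastic cutting pad, 120 x 120 x 20 mm, fixed on the bench, with a flat black circle 76 mm in diameter in the middle of its top. The point is the centre of the circle, on the top face, 20 mm above the bench; z points up.

How it is judged:
By the outcome, as a careful person would: the job done as asked, in the order asked, and still so for the second after the job is handed in, with the robot touching nothing.
It also fails if it takes over 43 s, if anything falls off the work surface, if the arm or the gripper's body presses on something with over 40 N, if the wrist force passes 120 N, or if a joint passes its speed limit or range.

## Robot

A 6-joint arm with a two-finger parallel gripper is mounted at the origin on the work surface. World frame = base frame: x ahead of the robot, y to its left, z up, the work surface at z = 0. Lengths are in m, angles in rad, forces in N, time in s.
With the tool pointing down it reaches from about 0.35 to 0.875 m from the base axis. Payload 4.2 kg.
Tool frame: the origin (TCP) lies at the very end of the fingers, on their centre line; the grasp point (between the pads) lies 19 mm behind it (ctrl.tcp_to_grasp is the distance from the TCP to the grasp point, in m); x points along the fingers, y is the direction in which the jaws open and shut, and the axes are right-handed (so a half turn about x gives the same grasp; the last joint's range is limited). The gripper opens to 85 mm and grips with 20 to 120 N. Pads are 22 mm wide; open, the fingers measure 114 mm over their backs; the gripper's body (76 mm by 85 mm) begins 54 mm behind the grasp point. The pads swing forward as they close: fully open they stand 13 mm farther back than shut.
Start: joints at [-1.059, 0.385, 0.008, 0, -1.194, -0.259], TCP at [0.156, -0.605, 0.231] pointing down, gripper open.
Joint ranges: [-3.14, 3.14], [-1.21, 2.06], [-1.07, 1.41], [-3.16, 2.05], [-2.99, -0.16], [-3.1, 3.1]. Speed limits (rad/s): [2.79, 2.79, 3.14, 3.14, 3.14, 3.14].

## Interface

Orientations are given as a unit quaternion [x, y, z, w].
In Python, from rig import monitor, imaging, finish_job, ctrl gives the robot as it stands.
- The arm moves only by the tool servo_tool, never from a script. Its argument "rows" is text: rows parted by semicolons, each of 7 numbers parted by spaces: the finger opening in cm, from 0 to 8.54, then the shift along the tool's x, y, z in cm, then the turn, a rotation vector about the tool's x, y, z in rad. A call has exactly 8 rows; each row is the pose to reach, as a shift and turn from the pose measured when the call began, along the tool's axes at that moment; what a row does not reach only later rows make up. A row lasts 1/8 s, in which the tool goes at most 62.5 mm and 10.7 degrees, less where a joint would pass 70% of its speed; a pose out of reach is approached as far as the arm can. A call with a gripper value outside its range is refused whole. The fingers move at their own pace and stop on an object; "force" is the grip in N (left out, the last holds). Time passes only in rows, so rows that repeat a pose let the fingers close, or fill a call up. It gives the time, the measured TCP pose, the force and the opening at its end, in the units of the state.
- monitor.state(): the state, without advancing time (a new reading comes with each control period).
- imaging.read_camera(name): name is "scene" or "side" or "wrist"; returns (picture, depth): 384x512x3 uint8, red, green, blue; 384x512 float32, m along the optical axis (not along the pixel's ray), 0 where there is no reading.
- imaging.calibration(name): a dict with "fx", "fy", "cx", "cy" (pixels), "eye" and "rotation" of the camera in the world. Camera axes: x right, y down, z forward; pixel columns grow to the right and rows downward; lengths in m; the calibration is good to about 2 mm. A picture is of the moment at which its call begins: read the wrist's pose just before it. calibration takes no time and is no camera call; for the wrist camera it gives the pose at the moment of the call.
- finish_job(): hands the job in, once; it reports no verdict.
The state is a dict: "clock": time; "qpos": joint angles; "qd": joint speeds; "tau": joint torques, N m; "tool_pos": TCP position; "ee_rot": TCP orientation; "contact_force": force on the tool from outside, world axes, zero at the start; "torque": the same for the moment, N m; "gripper_width": finger opening in m.
Only numpy, scipy, OpenCV 4.12 (cv2) and the standard library are available. Lean on these libraries where they do the work, as an engineer would, in place of code of your own. Each camera call takes 0.05 s, during which the arm holds its last target.

## Working session

There is one attempt and no reset: what is moved stays moved. The work goes in short steps, Python scripts to look and compute and a tool call to move; the robot and the scene stay as the last step left them, time stands still between calls to the robot, and variables do not carry over. Pictures are saved under pics/ and viewed, and the job is handed in when it is done.

Besides the shell and the picture viewer there is one more tool, called after "Emit:" by a JSON object that holds its "op" and its "data". servo_tool: Moves the arm, as the interface text tells. Its arguments: {"type":"object","properties":{"rows":{"type":"string"},"force":{"type":"number"}},"required":["rows"]}

```bash
ls; mkdir -p pics
python3 - <<'E'
from rig import monitor, imaging, ctrl
import cv2, numpy as np
s=monitor.state(); print(s, ctrl.tcp_to_grasp)
for n in("scene","side"):
    im,d=imaging.read_camera(n); c=imaging.calibration(n); print(n,c)
    cv2.imwrite(f"pics/{n}0.png",im[:,:,::-1]); np.savez(f"{n}0.npz",im=im,d=d,**c)
E
```

```text
pics
{'clock': 0.0, 'qpos': array([-1.05940670e+00,  3.85548572e-01,  6.58440047e-03, -4.81461408e-04,
       -1.19399623e+00, -2.58624270e-01]), 'qd': array([ 4.32536747e-04, -6.54265766e-04, -1.02472671e-03, -9.99310866e-04,
       -8.37275309e-04,  1.82252481e-05]), 'tau': array([ 5.19302666e-04, -3.92293489e+01,  1.88402814e+01,  4.18634802e+00,
       -4.72837826e-03,  8.32876253e-06]), 'tool_pos': array([ 0.15617553, -0.60455308,  0.2302128 ]), 'ee_rot': array([-0.08829745,  0.70161534,  0.0898345 ,  0.7013339 ]), 'contact_force': array([ 0.76320796, -0.23415157, -0.66196717]), 'torque': array([-0.02646429,  0.00404874, -0.04261331]), 'gripper_width': 0.08517234112609198} 0.0187
scene {'fx': 460.6037105675458, 'fy': 460.6037105675458, 'cx': 258.53069693886727, 'cy': 199.38044045643386, 'eye': array([ 1.13222508, -0.19667279,  0.75956666]), 'rotation': array([ 0.74779366,  0.54743152, -0.21993331, -0.30455329])}
side {'fx': 456.82321951803556, 'fy': 456.82321951803556, 'cx': 249.32546409203903, 'cy': 190.27191731432075, 'eye': array([ 0.44749753, -0.6935695 ,  0.55099465]), 'rotation': array([ 0.87668081, -0.04550754,  0.02081989, -0.47846249])}
```

View pics/scene0.png

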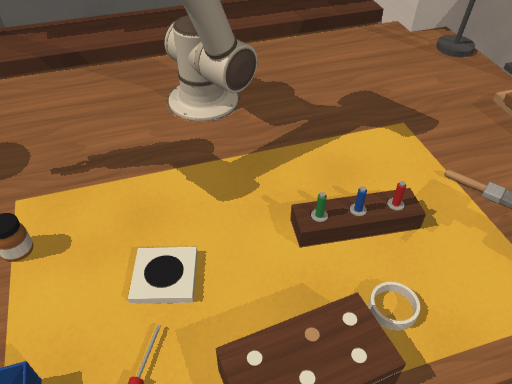

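View pics/side0.png

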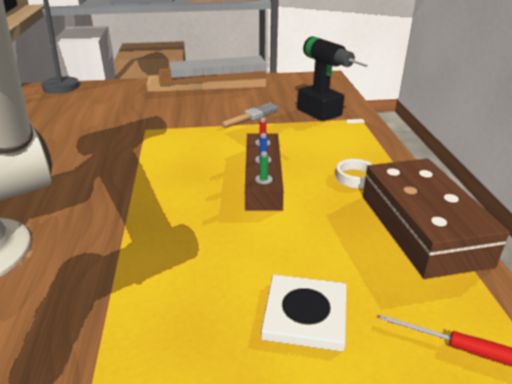

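The scene view shows red at (400,193), blue at (361,200), green at (321,206) and the black circle at (163,271). The side view shows the punches in line near (263,128–165) and the circle at (306,306).

```bash
cat > h.py <<'E'
import cv2, numpy as np
from scipy.spatial.transform import Rotation as R
def ray(c,u,v):
    d=R.from_quat(c['rotation']).as_matrix()@np.array([(u-c['cx'])/c['fx'],(v-c['cy'])/c['fy'],1.]); return np.array(c['eye']),d
def plane(c,u,v,z):
    e,d=ray(c,u,v); return e+d*(z-e[2])/d[2]
def tri(rs):
    A=0;b=0
    for e,d in rs:
        d=d/np.linalg.norm(d); P=np.eye(3)-np.outer(d,d); A=A+P; b=b+P@e
    p=np.linalg.solve(A,b); return p,[np.linalg.norm((np.eye(3)-np.outer(d,d)/(d@d))@(p-e)) for e,d in rs]
def mask(im,col):
    h=cv2.cvtColor(im,cv2.COLOR_RGB2HSV); H,S,V=h[...,0],h[...,1],h[...,2]
    if col=='red': m=((H<6)|(H>172))&(S>170)&(V>70)
    if col=='blue': m=(H>105)&(H<125)&(S>140)&(V>50)
    if col=='green': m=(H>50)&(H<85)&(S>120)&(V>40)
    if col=='black': m=(V<50)
    return m.astype(np.uint8)
def blobs(m,box,amin=15):
    x0,y0,x1,y1=box; k=np.zeros_like(m); k[y0:y1,x0:x1]=m[y0:y1,x0:x1]
    n,l,s,c=cv2.connectedComponentsWithStats(k)
    return [(s[i].tolist(),c[i].round(2).tolist()) for i in range(1,n) if s[i][4]>=amin]
E
python3 - <<'E'
from h import *
D={n:dict(np.load(n+'0.npz')) for n in('scene','side')}
B={'scene':(290,170,430,230),'side':(245,110,285,190)}
for col in('red','blue','green'):
    rs=[]
    for n in D:
        b=blobs(mask(D[n]['im'],col),B[n]); print(col,n,b)
        if b:
            b=max(b,key=lambda q:q[0][4]); rs.append(ray(D[n],*b[1]))
            print('  plane76',plane(D[n],*b[1],.076))
    print(tri(rs))
for n,bx in(('scene',(135,245,195,300)),('side',(270,280,345,345))):
    b=blobs(mask(D[n]['im'],'black'),bx,200); print(b,[plane(D[n],*q[1],.02) for q in b])
E
```

```text
red scene [([392, 183, 14, 23, 173], [398.29, 194.89])]
  plane76 [0.57654476 0.29063094 0.076     ]
red side [([260, 122, 6, 11, 44], [262.45, 127.05])]
  plane76 [0.57813894 0.32164666 0.076     ]
(array([0.5775311 , 0.28940101, 0.08555739]), [np.float64(0.005968644181170095), np.float64(0.005968644181170237)])
blue scene [([355, 189, 12, 22, 153], [359.78, 200.45])]
  plane76 [0.56702666 0.2064097  0.076     ]
blue side [([260, 138, 7, 14, 76], [263.0, 144.67])]
  plane76 [0.56772336 0.22800476 0.076     ]
(array([0.56762993, 0.20619499, 0.08297871]), [np.float64(0.00454396341279662), np.float64(0.0045439634127967575)])
green scene [([316, 195, 10, 22, 150], [320.23, 206.3])]
  plane76 [0.55785305 0.12187687 0.076     ]
green side [([260, 157, 8, 23, 154], [263.47, 167.86])]
  plane76 [0.55554989 0.12333003 0.076     ]
(array([0.5561118 , 0.12300407, 0.07524757]), [np.float64(0.0009811510049864542), np.float64(0.0009811510049863104)])
[([145, 256, 38, 31, 922], [163.39, 270.79])] [array([ 0.57843845, -0.21049457,  0.02      ])]
[([283, 290, 46, 33, 1197], [305.68, 305.88])] [array([ 0.57948085, -0.2092532 ,  0.02      ])]
```

```bash
cat >> h.py <<'E'
def goto(s,pos,ydir):
    "shift (cm) and rotvec in tool axes to reach tcp pos, tool x down, y at world angle ydir (deg)"
    M=R.from_quat(s['ee_rot']).as_matrix(); a=np.radians(ydir)
    y=np.array([np.cos(a),np.sin(a),0]); x=np.array([0,0,-1.]); T=np.c_[x,y,np.cross(x,y)]
    return (M.T@(np.array(pos)-s['tool_pos'])*100).round(2), R.from_matrix(M.T@T).as_rotvec().round(4)
E
python3 - <<'E'
from h import *
from rig import monitor
s=monitor.state(); M=R.from_quat(s['ee_rot']).as_matrix(); print(M.round(3)); y=M[:,1]; print(np.degrees(np.arctan2(y[1],y[0])))
for p in [(.45,-.30,.24),(.577,-.21,.24),(.55,.05,.24),(.575,.285,.22)]: 
  for yd in(-6.6,173.4): print(p,yd,goto(s,p,yd))
E
```

```text
[[-0.001 -0.25   0.968]
 [ 0.002  0.968  0.25 ]
 [-1.     0.002 -0.   ]]
104.47819718234837
(0.45, -0.3, 0.24) -6.6 (array([-0.92, 22.15, 36.06]), array([ 1.9387e+00, -2.0000e-03, -1.2000e-03]))
(0.45, -0.3, 0.24) 173.4 (array([-0.92, 22.15, 36.06]), array([-1.2029e+00,  1.1000e-03, -1.8000e-03]))
(0.577, -0.21, 0.24) -6.6 (array([-0.92, 27.69, 50.61]), array([ 1.9387e+00, -2.0000e-03, -1.2000e-03]))
(0.577, -0.21, 0.24) 173.4 (array([-0.92, 27.69, 50.61]), array([-1.2029e+00,  1.1000e-03, -1.8000e-03]))
(0.55, 0.05, 0.24) -6.6 (array([-0.87, 53.54, 54.49]), array([ 1.9387e+00, -2.0000e-03, -1.2000e-03]))
(0.55, 0.05, 0.24) 173.4 (array([-0.87, 53.54, 54.49]), array([-1.2029e+00,  1.1000e-03, -1.8000e-03]))
(0.575, 0.285, 0.22) -6.6 (array([ 1.18, 75.66, 62.79]), array([ 1.9387e+00, -2.0000e-03, -1.2000e-03]))
(0.575, 0.285, 0.22) 173.4 (array([ 1.18, 75.66, 62.79]), array([-1.2029e+00,  1.1000e-03, -1.8000e-03]))
```

Emit:
{"op": "servo_tool", "data": {"rows": "8.5 -0.1 2.8 4.5 -0.15 0 0; 8.5 -0.2 5.5 9 -0.3 0 0; 8.5 -0.3 8.3 13.5 -0.45 0 0; 8.5 -0.5 11.1 18 -0.6 0 0; 8.5 -0.6 13.8 22.5 -0.75 0 0; 8.5 -0.7 16.6 27 -0.9 0 0; 8.5 -0.8 19.4 31.5 -1.05 0 0; 8.5 -0.9 22.2 36 -1.203 0 0"}}

```text
clock: 1.1
tool_pos: [0.4501, -0.2982, 0.2395]
ee_rot: [-0.471, 0.527, 0.473, 0.527]
contact_force: [0.5, -1.5, 0.8]
gripper_width: 0.0846
```

Run:
```python
from h import *
from rig import monitor
s=monitor.state(); print(s['tool_pos'],s['qpos'],s['clock'])
for p in [(.575,.05,.23),(.52,.25,.23)]: print(goto(s,p,173.4))
```

```text
[ 0.45007564 -0.29816388  0.23947324] [-0.28561794  0.235051   -0.18629902 -0.00192785 -1.15110483  0.17633771] 1.1
(array([ 1.01, -8.59, 35.98]), array([ 0.0051,  0.002 , -0.0013]))
(array([ 1.06, -0.93, 55.25]), array([ 0.0051,  0.002 , -0.0013]))
```

Emit:
{"op": "servo_tool", "data": {"rows": "8.5 0.1 -0.8 6.1 0 0 0; 8.5 0.2 -1.6 12.3 0 0 0; 8.5 0.3 -2.4 18.5 0 0 0; 8.5 0.4 -3.2 24.6 0 0 0; 8.5 0.5 -4 30.8 0 0 0; 8.5 0.6 -4.8 37 0 0 0; 8.5 0.8 -5.5 43.5 0 0 0; 8.5 1 -6.3 49.5 0 0 0"}}

```text
clock: 2.1
tool_pos: [0.5666, 0.188, 0.2301]
ee_rot: [-0.471, 0.527, 0.473, 0.527]
contact_force: [1.0, -0.0, 0.1]
gripper_width: 0.0849
```

Run:
```python
from h import *
from rig import monitor,imaging
s=monitor.state(); c=imaging.calibration('wrist'); im,d=imaging.read_camera('wrist')
np.savez('wrist1.npz',im=im,d=d,**c); cv2.imwrite('pics/wrist1.png',im[:,:,::-1])
print(s['tool_pos'],s['qpos'],s['clock'],c)
print(goto(s,(.577,.2905,.16),173.4))
```

```text
[0.56664419 0.18801086 0.23012562] [ 0.59004266  0.33852555 -0.06394605 -0.00270853 -1.16861295 -0.69871404] 2.1 {'fx': 313.43894231691945, 'fy': 313.43894231691945, 'cx': 258.95223756918205, 'cy': 188.54922323655396, 'eye': array([0.55862738, 0.11575584, 0.37270248]), 'rotation': array([0.05470468, 0.9880734 , 0.14379264, 0.00648392])}
(array([ 7.03,  0.08, 10.29]), array([ 0.0055,  0.0017, -0.0018]))
```

View pics/wrist1.png

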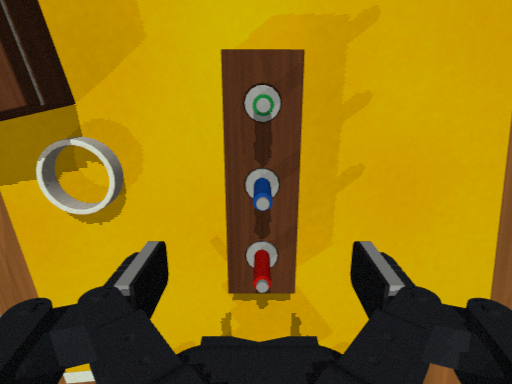

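The wrist view shows the red stub top at about (262,286), the blue one at (262,204) and green at (263,104), with the block lined up between the fingers.

Run:
```python
from h import *
c=dict(np.load('wrist1.npz'))
im=c['im']
print('stub',plane(c,262.5,286,.110),'blue',plane(c,262.5,204,.110),'green',plane(c,263,104,.11))
g=cv2.cvtColor(im,cv2.COLOR_RGB2HSV)
m=((g[...,1]<45)&(g[...,2]>130)).astype(np.uint8)
for b in blobs(m,(225,60,300,295),10): print(b, plane(c,*b[1],.110),plane(c,*b[1],.048))
b=max(blobs(mask(im,'red'),(225,200,300,320)),key=lambda q:q[0][4]);print(b,plane(c,*b[1],.076))
```

```text
stub [0.57382434 0.29116431 0.11      ] blue [0.56489458 0.20800231 0.11      ] green [0.55534208 0.12283191 0.11      ]
([245, 85, 35, 33, 473], [261.62, 98.31]) [0.55597633 0.11830827 0.11      ] [0.55535066 0.11891066 0.048     ]
([256, 98, 14, 14, 149], [262.81, 104.5]) [0.5555366  0.12320384 0.11      ] [0.55480715 0.12496163 0.048     ]
([246, 170, 32, 27, 387], [261.17, 180.25]) [0.56371232 0.18618421 0.11      ] [0.5649124 0.2028059 0.048    ]
([257, 198, 12, 12, 109], [262.32, 203.61]) [0.56501417 0.20762041 0.11      ] [0.56652151 0.22930122 0.048     ]
([247, 242, 30, 25, 326], [260.76, 251.92]) [0.57154229 0.25475009 0.11      ] [0.57459031 0.2875539  0.048     ]
([257, 282, 11, 10, 84], [261.9, 286.73]) [0.57448559 0.29190394 0.11      ] [0.57822826 0.33347638 0.048     ]
([253, 250, 18, 39, 481], [261.59, 267.42]) [0.57432272 0.29109265 0.076     ]
```

Run:
```python
from h import *
from rig import monitor
s=monitor.state()
for z in(.16,.059):print(goto(s,(.5755,.291,z),173.3))
```

```text
(array([6.93, 0.34, 9.67]), array([0.012 , 0.0038, 0.0002]))
(array([17.03,  0.34,  9.63]), array([0.012 , 0.0038, 0.0002]))
```

Emit:
{"op": "servo_tool", "data": {"rows": "8.5 1 0.1 3.5 0 0 0; 8.5 2.5 0.2 7 0.01 0 0; 8.5 4 0.3 9.65 0.012 0.004 0; 8.5 7 0.34 9.65 0.012 0.004 0; 8.5 10 0.34 9.65 0.012 0.004 0; 8.5 13 0.34 9.65 0.012 0.004 0; 8.5 15.5 0.34 9.65 0.012 0.004 0; 8.5 17 0.34 9.65 0.012 0.004 0"}}

```text
clock: 3.15
tool_pos: [0.5749, 0.2905, 0.0574]
ee_rot: [-0.47, 0.529, 0.47, 0.527]
contact_force: [0.2, 1.0, -0.3]
gripper_width: 0.0847
```

Run:
```python
from h import *
from rig import monitor,imaging
s=monitor.state(); c=imaging.calibration('wrist'); im,d=imaging.read_camera('wrist')
cv2.imwrite('pics/wrist2.png',im[:,:,::-1])
print(s['tool_pos'],s['contact_force'],s['clock'])
print(goto(s,(.5755,.291,.059),173.3))
for b in blobs(((cv2.cvtColor(im,cv2.COLOR_RGB2HSV)[...,1]<45)&(im[...,1]>130)).astype(np.uint8),(200,150,320,384),10):print(b,plane(c,*b[1],.11))
```

```text
[0.57492601 0.29052767 0.05737288] [ 0.19677428  0.96902556 -0.33758657] 3.15
(array([-0.16, -0.05,  0.05]), array([-0.0003, -0.0022, -0.0017]))
([226, 210, 67, 55, 1836], [258.98, 232.68]) [0.57092153 0.25946561 0.11      ]
([244, 299, 32, 37, 849], [259.21, 318.69]) [0.57459209 0.29118047 0.11      ]
```

View pics/wrist2.png

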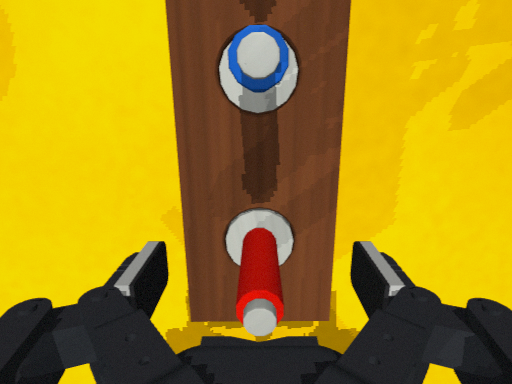

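The red stub is at (259,318), midway between the fingers at columns 165 and 352. The stub ray puts it at (0.5746, 0.2912), so I'll close.

Emit:
{"op": "servo_tool", "data": {"rows": "6 -0.1 -0.02 0.05 0 0 0; 4 -0.1 -0.02 0.05 0 0 0; 3 -0.1 -0.02 0.05 0 0 0; 2 -0.1 -0.02 0.05 0 0 0; 1 -0.1 -0.02 0.05 0 0 0; 1 -0.1 -0.02 0.05 0 0 0; 1 -0.1 -0.02 0.05 0 0 0; 1 -0.1 -0.02 0.05 0 0 0", "force": 50}}

```text
clock: 4.2
tool_pos: [0.5748, 0.2908, 0.0576]
ee_rot: [-0.47, 0.53, 0.47, 0.527]
contact_force: [-0.7, 0.1, 5.8]
gripper_width: 0.017
```

Emit:
{"op": "servo_tool", "data": {"rows": "1 -0.4 0 0 0 0 0; 1 -1 0 0 0 0 0; 1 -1.7 0 0 0 0 0; 1 -2.5 0 0 0 0 0; 1 -3.5 0 0 0 0 0; 1 -4.5 0 0 0 0 0; 1 -5.5 0 0 0 0 0; 1 -6 0 0 0 0 0"}}

```text
clock: 5.2
tool_pos: [0.5753, 0.2912, 0.1187]
ee_rot: [-0.47, 0.529, 0.47, 0.528]
contact_force: [0.5, -0.1, -2.3]
gripper_width: 0.0163
```

Run:
```python
from h import *
from rig import monitor,imaging
s=monitor.state(); print(s['tool_pos'],s['contact_force'],s['gripper_width'],R.from_quat(s['ee_rot']).as_matrix().round(4))
im,d=imaging.read_camera('scene'); cv2.imwrite('pics/scene3.png',cv2.resize(im[100:300,240:500,::-1],None,fx=3,fy=3))
```

```text
[0.57531583 0.29122532 0.11866729] [ 0.45965883 -0.0588866  -2.32239669] 0.01631224029933029 [[-0.0019 -0.9931  0.117 ]
 [-0.0018  0.117   0.9931]
 [-1.      0.0017 -0.002 ]]
```

View pics/scene3.png

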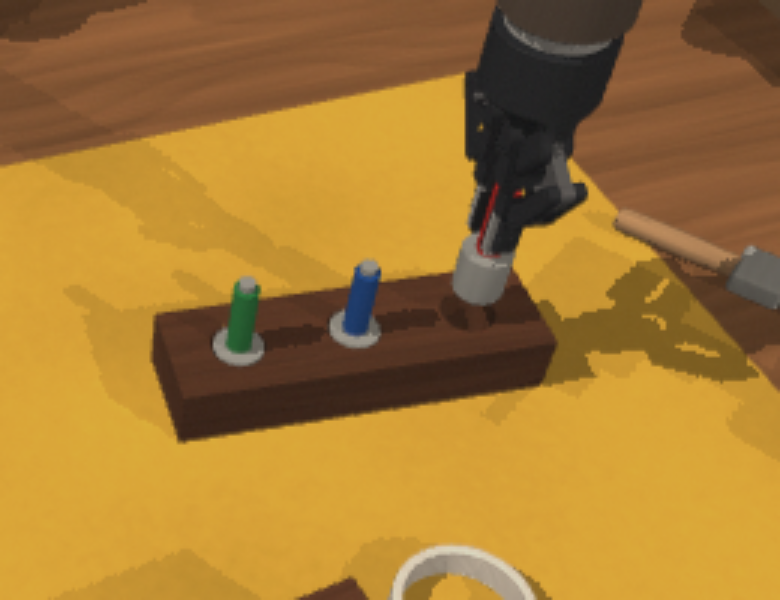

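The punch is out of its pocket and hangs upright, its foot clear of the block at about (480,270) in the crop. I'll lift it above the other two before moving across.

Emit:
{"op": "servo_tool", "data": {"rows": "1 -1.2 0 0 0 0 0; 1 -2.5 0 0 0 0 0; 1 -4 0 0 0 0 0; 1 -5.5 0 0 0 0 0; 1 -7 0 0 0 0 0; 1 -8.3 0 0 0 0 0; 1 -9.2 0 0 0 0 0; 1 -9.2 0 0 0 0 0"}}

```text
clock: 6.25
tool_pos: [0.5759, 0.2917, 0.2119]
ee_rot: [-0.47, 0.529, 0.47, 0.528]
contact_force: [-0.1, -0.7, -2.9]
gripper_width: 0.017
```

Run:
```python
from h import *
from rig import monitor
s=monitor.state(); print(s['tool_pos'],s['qpos'])
for p in [(.577,.04,.21),(.579,-.21,.21)]:print(goto(s,p,173.3))
```

```text
[0.57589556 0.29165295 0.21191179] [ 7.19080494e-01  4.32706788e-01  3.36892728e-02  3.47513476e-04
 -1.17226676e+00 -8.36316599e-01]
(array([  0.21,  -3.05, -24.98]), array([-0.0002, -0.0006, -0.0001]))
(array([  0.22,  -6.17, -49.79]), array([-0.0002, -0.0006, -0.0001]))
```

Emit:
{"op": "servo_tool", "data": {"rows": "1 0 -0.2 -1.5 0 0 0; 1 0 -0.5 -4.5 0 0 0; 1 0 -1 -8 0 0 0; 1 0.1 -1.5 -12 0 0 0; 1 0.1 -2 -16 0 0 0; 1 0.1 -2.5 -20 0 0 0; 1 0.2 -3 -24 0 0 0; 1 0.2 -3.5 -28 0 0 0"}}

```text
clock: 7.25
tool_pos: [0.5769, 0.0073, 0.2094]
ee_rot: [-0.47, 0.529, 0.47, 0.528]
contact_force: [0.6, 0.0, -3.0]
gripper_width: 0.0165
```

Run:
```python
from h import *
from rig import monitor
s=monitor.state(); print(s['tool_pos'],s['gripper_width'])
for p in [(.579,-.21,.20)]:print(goto(s,p,173.3))
```

```text
[0.57691921 0.00725048 0.20941682] 0.016524067254222483
(array([  0.96,  -2.76, -21.55]), array([-0.0007, -0.0012, -0.0017]))
```

Emit:
{"op": "servo_tool", "data": {"rows": "1 0 -0.5 -4 0 0 0; 1 0 -1 -8 0 0 0; 1 0 -1.5 -12 0 0 0; 1 0.3 -2 -16 0 0 0; 1 0.5 -2.4 -19 0 0 0; 1 0.7 -2.7 -21 0 0 0; 1 0.96 -2.76 -21.5 0 0 0; 1 0.96 -2.76 -21.5 0 0 0"}}

```text
clock: 8.25
tool_pos: [0.5787, -0.2093, 0.1995]
ee_rot: [-0.469, 0.529, 0.47, 0.528]
contact_force: [0.6, -0.3, -2.7]
gripper_width: 0.0167
```

Run:
```python
from h import *
from rig import monitor,imaging
s=monitor.state(); print(s['tool_pos'],s['gripper_width'],s['contact_force'])
# TCP now: underside expected at tcp - (.0576-.010)
for p in [(.579,-.21,.20),(.579,-.21,.085),(.579,-.21,.0676)]:print(goto(s,p,173.3))
for n in('side','scene'):
    im,d=imaging.read_camera(n);np.savez(n+'4.npz',im=im,d=d,**imaging.calibration(n))
    o=im[150:350,200:400] if n=='side' else im[130:330,70:270]
    cv2.imwrite(f'pics/{n}4.png',cv2.resize(o[...,::-1],None,fx=3,fy=3))
```

```text
[ 0.57868291 -0.2093125   0.19948688] 0.016656471467645026 [ 0.5700326  -0.25563608 -2.71568764]
(array([-0.05, -0.04, -0.06]), array([-0.0009, -0.0009, -0.0028]))
(array([11.45, -0.07, -0.05]), array([-0.0009, -0.0009, -0.0028]))
(array([13.19, -0.08, -0.05]), array([-0.0009, -0.0009, -0.0028]))
```

View pics/side4.png

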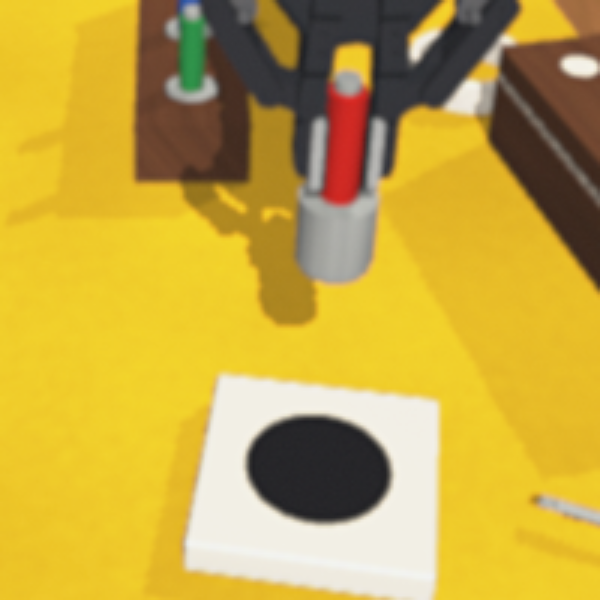

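View pics/scene4.png

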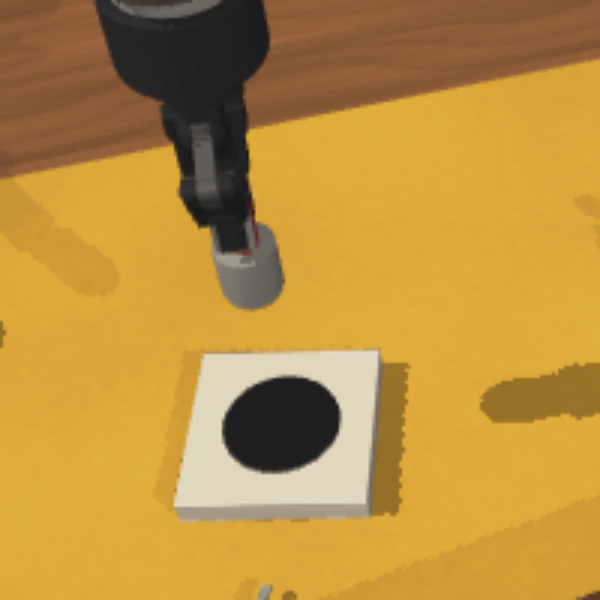

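Run:
```python
from h import *
def proj(c,p):
    q=R.from_quat(c['rotation']).as_matrix().T@(np.array(p)-c['eye']); return np.array([c['cx']+c['fx']*q[0]/q[2],c['cy']+c['fy']*q[1]/q[2]])
b=.1995-.0476
for n,o in(('side',(200,150)),('scene',(70,130))):
    c=dict(np.load(n+'4.npz'))
    for h in(0,.038,.094,.1): print(n,h,((proj(c,(.5787,-.2093,b+h))-o)*3).round(1))
```

```text
side 0 [332.5 266.5]
side 0.038 [338.1 199.8]
side 0.094 [347.1  92.8]
side 0.1 [348.1  80.7]
scene 0 [249.6 288.9]
scene 0.038 [238.7 244.5]
scene 0.094 [221.3 172.9]
scene 0.1 [219.3 164.8]
```

The projected upright punch axis matches the pictures within a few crop pixels, with the side-view foot at (335,265) and stub at (348,80). It hangs upright over the circle. Lowering now.

Emit:
{"op": "servo_tool", "data": {"rows": "1 1 0 0 0 0 0; 1 2.7 -0.05 -0.05 0 0 0; 1 4.5 -0.05 -0.05 0 0 0; 1 6.3 -0.05 -0.05 0 0 0; 1 8.1 -0.07 -0.05 0 0 0; 1 9.8 -0.07 -0.05 0 0 0; 1 11 -0.07 -0.05 0 0 0; 1 11.5 -0.07 -0.05 0 0 0"}}

```text
clock: 9.35
tool_pos: [0.5791, -0.2093, 0.0839]
ee_rot: [-0.469, 0.529, 0.471, 0.527]
contact_force: [-0.1, -0.5, -2.4]
gripper_width: 0.0166
```

Emit:
{"op": "servo_tool", "data": {"rows": "1 0.2 0 0 0 0 0; 1 0.4 0 0 0 0 0; 1 0.6 0 0 0 0 0; 1 0.8 0 0 0 0 0; 1 1 0 0 0 0 0; 1 1.2 0 0 0 0 0; 1 1.3 0 0 0 0 0; 1 1.4 0 0 0 0 0"}}

```text
clock: 10.35
tool_pos: [0.5792, -0.2093, 0.0698]
ee_rot: [-0.469, 0.529, 0.471, 0.527]
contact_force: [0.1, 0.1, -2.8]
gripper_width: 0.0167
```

Run:
```python
from h import *
from rig import monitor,imaging
s=monitor.state(); print(s['tool_pos'],s['gripper_width'],s['contact_force'],R.from_quat(s['ee_rot']).as_matrix()[:,0])
for n in('side','scene'):
    im,d=imaging.read_camera(n);np.savez(n+'5.npz',im=im,d=d,**imaging.calibration(n))
    o=im[210:360,230:380] if n=='side' else im[200:320,100:220]
    cv2.imwrite(f'pics/{n}5.png',cv2.resize(o[...,::-1],None,fx=4,fy=4))
```

```text
[ 0.57915274 -0.20931578  0.06984574] 0.01671583576417192 [ 0.11979109  0.05828074 -2.75921916] [-3.31563852e-03 -6.97191507e-04 -9.99994260e-01]
```

View pics/side5.png

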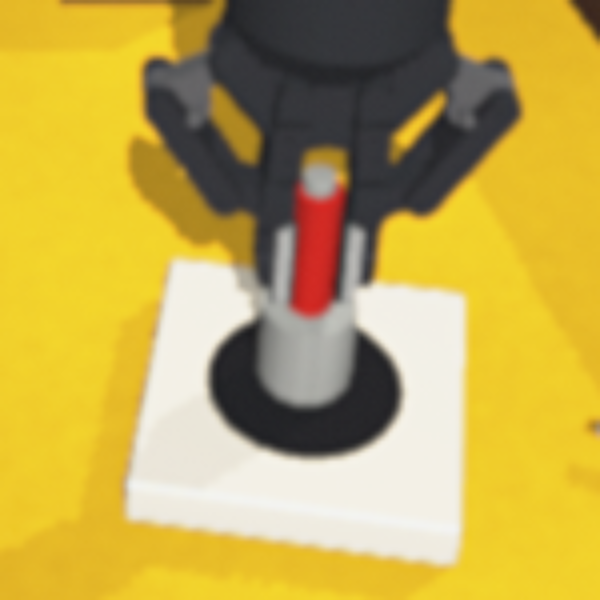

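The foot is over the circle, bottom edge at (305,405) in the crop and circle centre at about (305,387). The force still reads only the weight, so the foot is about 2 mm above the pad. I'll go down in small steps until the force changes.

Emit:
{"op": "servo_tool", "data": {"rows": "1 0.04 0 0 0 0 0; 1 0.08 0 0 0 0 0; 1 0.12 0 0 0 0 0; 1 0.16 0 0 0 0 0; 1 0.2 0 0 0 0 0; 1 0.2 0 0 0 0 0; 1 0.2 0 0 0 0 0; 1 0.2 0 0 0 0 0"}}

```text
clock: 11.45
tool_pos: [0.5791, -0.2093, 0.0678]
ee_rot: [-0.469, 0.529, 0.471, 0.527]
contact_force: [0.1, -0.6, -2.2]
gripper_width: 0.0167
```

Emit:
{"op": "servo_tool", "data": {"rows": "1 0.03 0 0 0 0 0; 1 0.06 0 0 0 0 0; 1 0.08 0 0 0 0 0; 1 0.1 0 0 0 0 0; 1 0.1 0 0 0 0 0; 1 0.1 0 0 0 0 0; 1 0.1 0 0 0 0 0; 1 0.1 0 0 0 0 0"}}

```text
clock: 12.45
tool_pos: [0.5792, -0.2093, 0.0676]
ee_rot: [-0.47, 0.529, 0.471, 0.527]
contact_force: [-2.5, 1.3, 5.2]
gripper_width: 0.0167
```

The force turned to +5 N, so the foot is on the pad. I'll open in place.

Emit:
{"op": "servo_tool", "data": {"rows": "1.7 0 0 0 0 0 0; 1.9 0 0 0 0 0 0; 2.2 0 0 0 0 0 0; 3 0 0 0 0 0 0; 4 0 0 0 0 0 0; 6 0 0 0 0 0 0; 8 0 0 0 0 0 0; 8.5 0 0 0 0 0 0", "force": 20}}

```text
clock: 13.45
tool_pos: [0.5792, -0.2093, 0.0676]
ee_rot: [-0.47, 0.529, 0.471, 0.527]
contact_force: [-0.7, 0.7, 0.4]
gripper_width: 0.0848
```

Run:
```python
from h import *
from rig import monitor,imaging
s=monitor.state(); print(s['tool_pos'],s['gripper_width'],s['contact_force'])
im,d=imaging.read_camera('side')
cv2.imwrite(f'pics/side6.png',cv2.resize(im[210:360,230:380,::-1],None,fx=4,fy=4))
```

```text
[ 0.57917    -0.20933831  0.06760148] 0.08476925812562562 [-0.6759922   0.67151796  0.4017634 ]
```

View pics/side6.png

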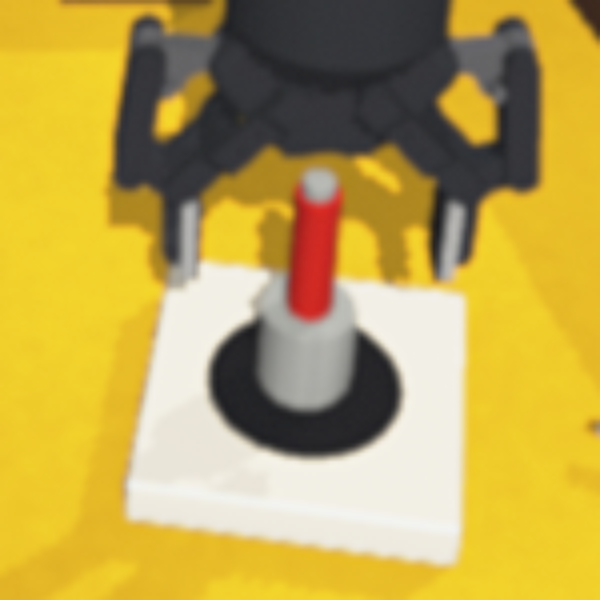

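The fingers are open at columns 180 and 450, clear of the punch, which stands at (308,350) inside the circle. Backing straight up.

Emit:
{"op": "servo_tool", "data": {"rows": "8.5 -1 0 0 0 0 0; 8.5 -3 0 0 0 0 0; 8.5 -5 0 0 0 0 0; 8.5 -8 0 0 0 0 0; 8.5 -11 0 0 0 0 0; 8.5 -14 0 0 0 0 0; 8.5 -16 0 0 0 0 0; 8.5 -16 0 0 0 0 0"}}

```text
clock: 14.5
tool_pos: [0.5806, -0.2094, 0.2302]
ee_rot: [-0.471, 0.528, 0.469, 0.528]
contact_force: [-1.0, -0.4, -0.0]
gripper_width: 0.0846
```

Run:
```python
from h import *
from rig import monitor,imaging
s=monitor.state(); print(s['tool_pos'],s['contact_force'])
im,d=imaging.read_camera('side');c=imaging.calibration('side');im2,d=imaging.read_camera('scene');c2=imaging.calibration('scene')
cv2.imwrite('pics/end.png',np.hstack([im[:,130:,::-1],im2[:,70:480,::-1]]))
a=[max(blobs(mask(i,'red'),b),key=lambda q:q[0][4]) for i,b in((im,(260,230,350,345)),(im2,(130,190,200,300)))]
print(a,tri([ray(c,*a[0][1]),ray(c2,*a[1][1])]))
```

```text
[ 0.58060728 -0.20938822  0.2302059 ] [-1.02812981 -0.39648881 -0.0449214 ]
[([303, 259, 12, 30, 264], [307.79, 273.96]), ([153, 238, 14, 24, 186], [160.05, 250.64])] (array([ 0.57941576, -0.20739419,  0.08411567]), [np.float64(0.000419805878054909), np.float64(0.00041980587805481097)])
```

View pics/end.png

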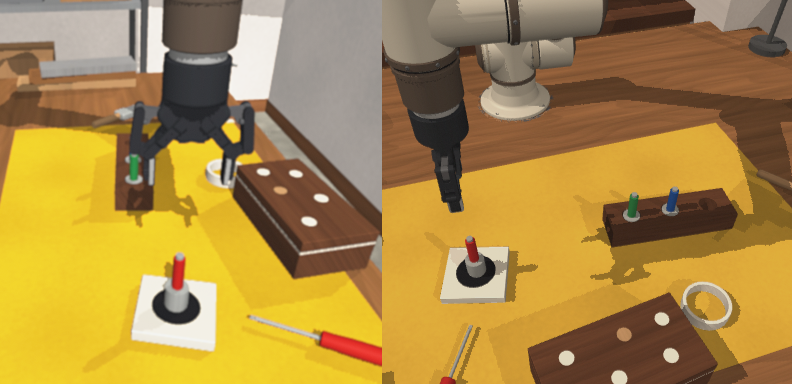

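The red punch stands upright in the circle at (176,300) on the left and (475,268) on the right. Blue and green are still in their pockets, and the gripper is well clear.

```bash
python3 -c "
from rig import finish_job
print(finish_job())"
```

```text
the job is handed in; nothing more can be done
None
```

The red punch is standing upright on the white pad inside the black circle, released, and the job was handed in at about 14.6 s of the 43 s allowed. I lifted it straight out, carried it above the other two punches, and lowered it in small steps. I opened the gripper once the wrist force turned from the punch's weight to about +5 N, meaning the foot was on the pad.

- **Position:** the last two-view check puts the sleeve's middle at (0.579, -0.207). The circle's centre measured (0.579, -0.210), so it is about 2–3 mm off, against about 20 mm of room.
- **Other punches and gripper:** the final pictures show blue and green still in their pockets. The open gripper is about 16 cm above where it let go, touching nothing.
- **A disagreement:** at the start, the side camera placed red and blue 4–6 mm off from the scene camera, because the punches in front hid part of them. I used the scene and wrist cameras for the grasp instead, and those agreed to about 2 mm.
- **Smaller mismatches:** the closed gripper read 17 mm on the 18 mm sleeve. The last check put the sleeve's middle at 84 mm high, against the expected 86 mm, which is within the calibration error.

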